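Tighten the lap nut on the graver hone

ROBOT

A 6-joint arm with a two-finger parallel gripper is mounted at the origin on the work surface. World frame = base frame: x ahead of the robot, y to its left, z up, the work surface at z = 0. Lengths are in m, angles in rad, forces in N, time in s.
With the tool pointing down it reaches from about 0.35 to 0.975 m from the base axis. Payload 4.9 kg.
Tool frame: the origin (TCP) lies at the very end of the fingers, on their centre line; the grasp point (between the pads) lies manip.grip_point_offset behind it (manip.grip_point_offset is the distance from the TCP to the grasp point, in m); z points along the fingers, y is the line along which they close (so a half turn about z gives the same grasp; the last joint's range is limited). The gripper opens to 85 mm and grips with 20 to 120 N. Pads are 22 mm wide; open, the fingers measure 114 mm over their backs; the gripper's body (76 mm by 85 mm) begins 54 mm behind the grasp point. The pads swing forward as they close: fully open they stand 13 mm farther back than shut.
Start: joints at [1.033, 0.053, 1.613, -0, 1.476, -0.119], TCP at [0.254, 0.571, 0.231] pointing down, gripper open.
Joint ranges: [-3.01, 3.01], [-1.01, 2.22], [0.06, 2.58], [-1.02, 4.17], [0.09, 2.62], [-3.14, 3.14]. Speed limits (rad/s): [2.57, 2.57, 3.14, 3.14, 3.14, 3.14].

INTERFACE

Orientations are given as a unit quaternion [w, x, y, z].
In Python, from plant import manip gives the robot as it stands.
- The arm moves only by the shell command python3 -m crank 'ROWS' [OPENING]. ROWS is JSON, a list of rows, each an object of numbers: "x", "y", "z": the shift along the tool's x, y, z in cm; "turn": the turn about the tool's z in rad. In form: [{"x": .., "y": .., "z": .., "turn": ..}, ...]. A call has 1 to 5 rows; each row shifts and turns the commanded pose from where the row before left it, along the tool's axes as they then stand; what a row does not reach is not made up. A row lasts 1/10 s, in which the tool goes at most 50 mm and 8.59 degrees, less where a joint would pass 70% of its speed; a pose out of reach is approached as far as the arm can. A call with a gripper value outside its range is refused whole. OPENING is the opening in per cent of the stroke, from 0 (shut) to 100 (fully open), set as the call begins (- or left out, the last holds). The fingers move at their own pace and stop on an object; the grip force is fixed at half the most. Time passes only in rows, so rows that do not move let the fingers close. It gives the time, the measured TCP pose, the force, the opening and the grip force at its end, in the units of the state.
- manip.state(): the state, without advancing time (a new reading comes with each control period).
- manip.grab_frame(name): name is "scene" or "side" or "wrist"; returns (picture, depth): 480x640x3 uint8, red, green, blue; 480x640 float32, m along the optical axis (not along the pixel's ray), 0 where there is no reading.
- manip.camera_model(name): a dict with "mtx" (3x3 intrinsics, pixels), "k1" (the pictures are not rectified: a ray, as slopes to the right and down, at radius r is drawn at 1 + k1 r^2 times it, then the intrinsics apply), "world_to_cam" (4x4, takes a point from world to camera coordinates). Camera axes: x right, y down, z forward; pixel columns grow to the right and rows downward; lengths in m; the calibration is good to about 2 mm. A picture is of the moment at which its call begins: read the wrist's pose just before it. camera_model takes no time and is no camera call; for the wrist camera it gives the pose at the moment of the call.
- manip.job_done(): hands the job in; it is judged then, once.
The state is a dict: "time": time; "joint_pos": joint angles; "joint_vel": joint speeds; "joint_efforts": joint torques, N m; "tool_pos": TCP position; "tool_rot": TCP orientation; "contact_force": force on the tool from outside, world axes, zero at the start; "ft_torque": the same for the moment, N m; "gripper_width": opening from 0.0 (shut) to 1.0 (fully open); "grasp_force": force on a finger pad.
Only numpy, scipy, OpenCV 4.12 (cv2) and the standard library are available. Lean on these libraries where they do the work, as an engineer would, in place of code of your own. Each camera call takes 0.05 s, during which the arm holds its last target. There are 200 camera calls.

TASK

The brass lap on the blue graver hone has come loose and spins with its red thumb nut. Push the yellow-handled spindle lock fully in between the lap's pins (if a pin stands in its way, turn the free lap a little first), tighten the red nut clockwise until it is fully home, then draw the lock fully back out so that the lap is free to run, and let go. Leave the other things on the bench where they are.

Things in the scene. Friction and masses are not known exactly. Their poses are not given: they have to be found in the camera images.
- hone: Graver hone, fixed blue wedge, 157 mm high. Origin on the bench under the spindle; x away from its sloped front, y to the lock's side, z up. Base x -85..85, y -115..155 mm. Aluminium deck 180 x 256 mm slopes 0.5 rad (29 deg) down towards -x; its upper face is 85 mm above the origin. The spindle axis starts there, square to the deck, so it leans 0.5 rad from vertical towards -x.
- nut_grip (a point): Grip point on the axis of the red round knurled thumb nut (32 mm diameter, 40 mm tall, white mark on top): 19.5 mm below its top, 25 mm above the lap's face, 53 mm above the deck along the axis. z points out of the nut along the spindle axis; x and y turn with the nut. Below it a 42 mm flange, 4 mm thick, on the lap. Take it by its sides, tool along the sloping axis.
- nut (a joint): Turn of the nut relative to the lap, rad: grows clockwise as seen looking down on the nut (tightening). A solid stop at 1.1 is fully home; starts between 0 and 0.35. Its thread drags with 0.12 N m, far more than the lap's bearing: with the lock out the lap just turns with the nut.
- lap (a joint): Angle of the lap about the spindle, rad, anticlockwise positive seen from above; turns freely. Brass disc, 116 mm diameter, grey face 28 mm above the deck. 12 evenly spaced 8 mm steel pins stick out radially from under it to a radius of 72 mm, 14 mm above the deck. At angle a, pins stand at a + 15, 45, 75.. deg anticlockwise from hone x; the bolt enters at 90 deg.
- lock (a joint): Slide of the spindle lock, m: 0 fully out, 0.020 fully in, starts between 0 and 0.003; stays where left (drag 2 N). It slides level, parallel to the deck, towards the spindle (hone -y) to lock. Its 12 mm round-nosed bolt goes between two pins: a pin a little aside is pushed on, one within 5 deg of it stops the bolt: turn the lap then (by its nut). Locked, the lap keeps about 0.2 rad of play.
- lock_grip (a point): Middle of the lock's yellow cylinder handle (22 mm diameter, 28 mm tall, on a thin steel stem, axis square to the deck): 52 mm above the deck, 118 mm from the spindle axis when out; moves with the lock. x points up the deck's slope, y away from the spindle along the slide, z out of the deck. Grip it across x. Two dark rails beside the slide, 22 mm high, end 16 mm below the handle.
- spare_lap: Bystander: spare brass lap lying flat, 116 mm diameter, 8 mm thick; origin under its centre.
- graver_a: Bystander: graver with dark wooden handle, 100 mm long, lying near the hone.
- graver_b: Bystander: graver with green handle, 100 mm long, lying near the hone.
- loupe: Bystander: black loupe, 42 mm diameter, 30 mm tall, standing.
- oil_jar: Bystander: small oil jar, 44 mm diameter, 55 mm tall, standing.
- ring_clamp: Bystander: wooden ring clamp, 100 x 24 x 24 mm, lying.
- shot_dish: Bystander: white dish, 70 mm diameter, 30 mm tall.

How it is judged:
On the way, in this order (a step that is already met when the one before it is completed fails the run):
1. the spindle lock is pushed in (at least 17 of 20 mm) with the nut still loose (value of joint lock above 0.017 m and value of joint nut below 0.6 rad), for 0.2 s.
2. the nut is turned home (past 1.0 rad) while the lock is in (value of joint nut above 1 rad and value of joint lock above 0.013 m), for 0.2 s.
3. the lock is drawn back out to within 4 mm (value of joint lock below 0.004 m), for 0.2 s.
At the end, for the whole second after the job is handed in: The nut is home (joint nut above 1.0 of 1.1 rad) and the lock is back out (joint lock below 4 mm) (value of joint nut above 1 rad and value of joint lock below 0.004 m); the robot touches nothing.
It fails at once if a bystander is moved more than 30 mm (distance of any of spare_lap, graver_a, graver_b, loupe, oil_jar, ring_clamp, shot_dish from where it was at the start of the episode above 0.03 m).
It also fails if it takes over 67 s, if anything falls off the work surface, if the arm or the gripper's body presses on something with over 40 N, if the wrist force passes 120 N, or if a joint passes its speed limit or range.

## Working session

There is one attempt and no reset: what is moved stays moved. The work goes in short steps, Python scripts to look and compute and a shell command to move; the robot and the scene stay as the last step left them, time stands still between calls to the robot, and variables do not carry over. Pictures are saved under pics/ and viewed, at most 10 in all, crops included, and the job is handed in when it is done.

```bash
mkdir -p pics; ls; python3 - <<'E'
from plant import manip
import cv2,numpy as np
print(manip.grip_point_offset)
print(manip.state())
for n in ("scene","side"):
    p,d=manip.grab_frame(n); cv2.imwrite(f"pics/{n}0.png",p[:,:,::-1]); np.save(f"pics/{n}0.npy",d)
    m=manip.camera_model(n); print(n,m)
E
```

```text
pics
0.0187
{'time': 0.0, 'joint_pos': array([ 1.03297903e+00,  5.33333864e-02,  1.61432552e+00, -6.89051156e-06,
        1.47597843e+00, -1.18977024e-01]), 'joint_vel': array([ 0.00016875, -0.00056197, -0.00074414, -0.0005953 ,  0.0005246 ,
       -0.0002855 ]), 'joint_efforts': array([-5.69177719e-04, -3.93696892e+01, -3.70165873e+01, -2.01652301e-04,
        7.22744400e-03,  6.05539459e-07]), 'tool_pos': array([0.25385117, 0.57043548, 0.23005874]), 'tool_rot': array([-3.26484918e-04,  2.07892308e-01,  9.78151186e-01, -9.68811594e-04]), 'contact_force': array([ 0.71181147, -0.30686992, -0.06700689]), 'ft_torque': array([ 0.06169229, -0.03473901,  0.02184852]), 'grasp_force': 0.0, 'gripper_width': 0.9987452434643737}
scene {'mtx': array([[448.43512498,   0.        , 318.53333291],
       [  0.        , 448.43512498, 248.22364575],
       [  0.        ,   0.        ,   1.        ]]), 'k1': -0.07796372513981578, 'world_to_cam': array([[-0.81604467,  0.57797997,  0.00320297,  0.46434209],
       [ 0.42954507,  0.61016003, -0.6657295 , -0.19661103],
       [-0.38673264, -0.54188919, -0.74618629,  1.08389558],
       [ 0.        ,  0.        ,  0.        ,  1.        ]])}
side {'mtx': array([[476.87478817,   0.        , 315.19175849],
       [  0.        , 476.87478817, 238.52383863],
       [  0.        ,   0.        ,   1.        ]]), 'k1': 0.036145369863571225, 'world_to_cam': array([[ 0.91802443, -0.39633943,  0.01209134, -0.53435528],
       [-0.17616988, -0.43499403, -0.88303135,  0.23191939],
       [ 0.3552398 ,  0.80851422, -0.46915822,  0.62649743],
       [ 0.        ,  0.        ,  0.        ,  1.        ]])}
```

View pics/scene0.png

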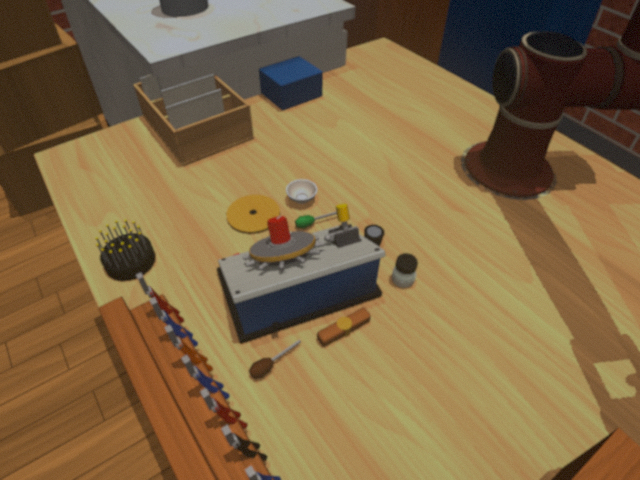

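View pics/side0.png

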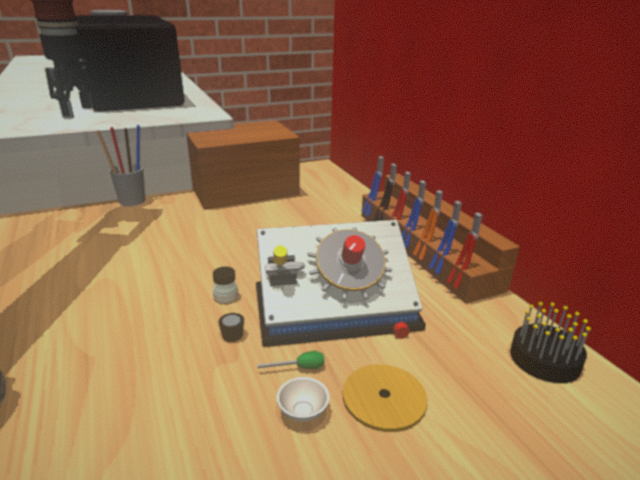

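```bash
cat > h.py <<'E'
import numpy as np,cv2,json
from scipy.optimize import least_squares
from scipy.spatial.transform import Rotation as R
def pts(m,d,mask):
    v,u=np.nonzero(mask&(d>0)); 
    q=cv2.undistortPoints(np.c_[u,v].astype(float)[:,None],m["mtx"],np.array([m["k1"],0,0,0.]))[:,0]
    z=d[v,u]; P=np.c_[q*z[:,None],z]; T=np.linalg.inv(m["world_to_cam"]); return P@T[:3,:3].T+T[:3,3]
def proj(m,P):
    T=m["world_to_cam"]; Q=P@T[:3,:3].T+T[:3,3]
    return cv2.projectPoints(Q,np.zeros(3),np.zeros(3),m["mtx"],np.array([m["k1"],0,0,0.]))[0][:,0]
s,c=np.sin(.5),np.cos(.5)
D=np.array([[c,0,-s],[0,1,0],[s,0,c]]) # deck frame (u,y,a) columns in hone
def frame(p):
    Rz=R.from_euler('z',p[2]).as_matrix(); return Rz@D, np.array([p[0],p[1],.085])
E
cat > fit.py <<'E'
from h import *
from plant import manip
N=[];H=[];DK=[]
for n,bn,bh,bd in (("scene",(265,212,292,245),(334,202,352,222),None),("side",(338,232,370,268),(271,244,291,262),(262,285,305,312))):
    p=cv2.imread(f"pics/{n}0.png"); d=np.load(f"pics/{n}0.npy"); m=manip.camera_model(n)
    hsv=cv2.cvtColor(p,cv2.COLOR_BGR2HSV).astype(int); h,sa,v=hsv[...,0],hsv[...,1],hsv[...,2]
    def box(b): k=np.zeros(h.shape,bool); k[b[1]:b[3],b[0]:b[2]]=1; return k
    er=lambda k: cv2.erode(k.astype(np.uint8),np.ones((3,3))).astype(bool)
    red=er(box(bn)&((h<6)|(h>174))&(sa>150)&(v>70)); yel=er(box(bh)&(h>22)&(h<34)&(sa>150)&(v>90))
    N.append(pts(m,d,red)); H.append(pts(m,d,yel)); print(n,red.sum(),N[-1].mean(0),yel.sum(),H[-1].mean(0))
    if bd: DK=pts(m,d,box(bd)&(sa<70)&(v>90)); print(DK.mean(0))
def cyl(q,cx,cy,r,lo,hi):
    dr=np.hypot(q[:,0]-cx,q[:,1]-cy)-r; dz=np.abs(q[:,2]-(lo+hi)/2)-(hi-lo)/2
    o=np.hypot(np.maximum(dr,0),np.maximum(dz,0))+np.minimum(np.maximum(dr,dz),0); return o
def f(p):
    F,o=frame(p); t=lambda P:(P-o)@F; out=[]
    for P in N: out.append(cyl(t(P),0,0,.016,.03,.0725)/np.sqrt(len(P)))
    for P in H: out.append(cyl(t(P),0,.118-p[3],.011,.038,.066)/np.sqrt(len(P)))
    out.append(t(DK)[:,2]/np.sqrt(len(DK))); return np.concatenate(out)*1000
n0=np.r_[N[1].mean(0)]; dv=H[1].mean(0)-N[1].mean(0); yaw=np.arctan2(dv[1],dv[0])-np.pi/2
r=least_squares(f,[n0[0]+.07*s*np.cos(yaw),n0[1]+.07*s*np.sin(yaw),yaw,.0015],loss='soft_l1')
print(r.x,[np.sqrt((x**2).sum()) for x in np.split(f(r.x),np.cumsum([len(a) for a in N+H]))]); np.save("pose.npy",r.x)
F,o=frame(r.x); print("nut_grip",o+F@[0,0,.053],"lock_grip",o+F@[0,.118-r.x[3],.052],"axes u,y,a",F.T)
m=manip.camera_model("side"); p=cv2.imread("pics/side0.png")
A=np.deg2rad(np.arange(0,360,30)); k=cv2.resize(p[200:340,230:440],None,fx=3.8,fy=3.8,interpolation=cv2.INTER_CUBIC)
for P in ([np.array([.072*np.cos(a+.2618),.072*np.sin(a+.2618),.014]) for a in A]+[np.array(x) for x in ((.09,.128,0),(-.09,.128,0),(-.09,-.128,0),(.09,-.128,0),(0,0,.0725),(0,.118-r.x[3],.066))]):
    q=proj(m,(o+F@P)[None])[0]; cv2.circle(k,tuple(((q-[230,200])*3.8).astype(int)),3,(0,255,0),-1)
cv2.imwrite("pics/side_fit.png",k)
E
python3 fit.py
```

```text
scene 254 [ 0.6353513  -0.01875641  0.14123701] 38 [ 5.18998534e-01 -1.11721276e-04  1.45715508e-01]
side 129 [ 0.63139554 -0.04004894  0.14858818] 67 [ 0.51646355 -0.01088144  0.1416758 ]
[ 0.51714745 -0.01865913  0.06066983]
[ 6.38265078e-01 -4.55225667e-03  1.33427216e+00 -5.96148089e-04] [np.float64(1.3520691749826972), np.float64(1.1880528862951008), np.float64(1.0554473603136636), np.float64(1.2129562866825612), np.float64(10.48780841604846)]
nut_grip [ 0.63231098 -0.02925437  0.13151188] lock_grip [ 0.51712909 -0.00099825  0.13063429] axes u,y,a [[ 0.20563952  0.85314919  0.47942554]
 [-0.97215832  0.23432499  0.        ]
 [-0.11234138 -0.46607753  0.87758256]]
```

View pics/side_fit.png

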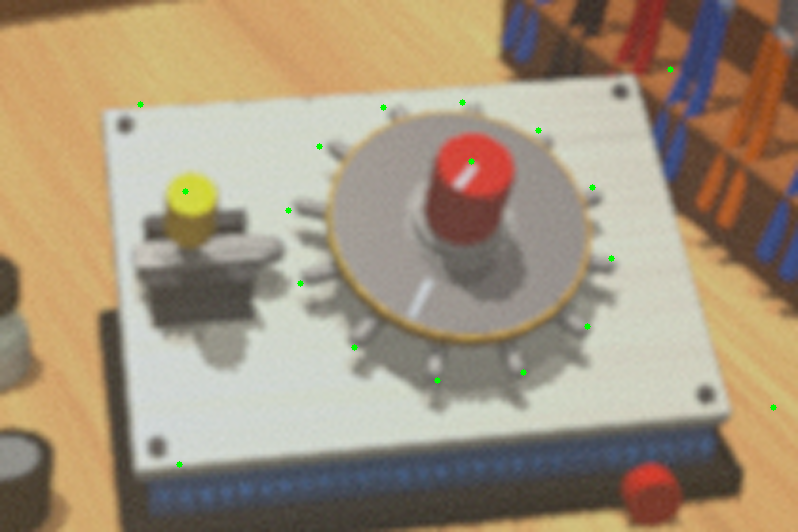

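```bash
for i in 1 2; do python3 -m crank '[{"x":0,"y":0,"z":0,"turn":0.139},{"x":0,"y":0,"z":0,"turn":0.139},{"x":0,"y":0,"z":0,"turn":0.139},{"x":0,"y":0,"z":0,"turn":0.139},{"x":0,"y":0,"z":0,"turn":0.139}]' -; done
for i in 1 2; do python3 -m crank '[{"x":-3.3,"y":2.6,"z":0,"turn":0},{"x":-3.3,"y":2.6,"z":0,"turn":0},{"x":-3.3,"y":2.6,"z":0,"turn":0},{"x":-3.3,"y":2.6,"z":0,"turn":0},{"x":-3.3,"y":2.6,"z":0,"turn":0}]' 100; done
python3 -m crank '[{"x":-3.3,"y":2.6,"z":0,"turn":0},{"x":-3.3,"y":2.6,"z":0,"turn":0},{"x":-3.3,"y":2.6,"z":0,"turn":0},{"x":0,"y":0,"z":0,"turn":0}]' -
python3 -c "
from plant import manip
s=manip.state(); print(s['joint_pos'],s['tool_rot'])"
```

```text
time: 0.6
tool_pos: [0.254, 0.5706, 0.2306]
tool_rot: [0.0, 0.531, 0.847, -0.001]
contact_force: [-0.1, -0.4, 0.5]
gripper_width: 0.997
grasp_force: 0.0
time: 1.1
tool_pos: [0.254, 0.5706, 0.2305]
tool_rot: [0.0, 0.788, 0.616, -0.001]
contact_force: [0.5, -0.0, -0.5]
gripper_width: 0.998
grasp_force: 0.0
time: 1.6
tool_pos: [0.3417, 0.3783, 0.2307]
tool_rot: [0.0, 0.786, 0.618, -0.0]
contact_force: [0.9, -0.9, 0.1]
gripper_width: 1.002
grasp_force: 0.0
time: 2.1
tool_pos: [0.4291, 0.1873, 0.2309]
tool_rot: [-0.0, 0.786, 0.618, -0.0]
contact_force: [0.6, -0.8, -0.1]
gripper_width: 0.996
grasp_force: 0.0
time: 2.5
tool_pos: [0.4825, 0.0706, 0.2308]
tool_rot: [0.0, 0.788, 0.616, -0.001]
contact_force: [0.1, 0.3, 0.2]
gripper_width: 1.001
grasp_force: 0.0
[-6.60142067e-03 -2.84893200e-01  1.92361601e+00 -1.33125762e-03
  1.50335706e+00  2.37477586e-01] [ 3.69288344e-04  7.87900611e-01  6.15802020e-01 -6.03328027e-04]
```

```bash
python3 - <<'E'
from h import *
from plant import manip
m=manip.camera_model("wrist"); p,d=manip.grab_frame("wrist"); p=p[:,:,::-1].copy(); cv2.imwrite("pics/w1.png",p); np.save("pics/w1.npy",d)
P0=np.load("pose.npy"); F,o=frame(P0)
for q in ([0,0,.0725],[0,.118-P0[3],.066],[.09,.148,0],[-.09,.148,0],[-.09,-.108,0],[.09,-.108,0]):
    x=proj(m,(o+F@q)[None])[0]; print(q,x); cv2.circle(p,tuple(x.astype(int)),3,(0,255,0),-1)
cv2.imwrite("pics/w1v.png",p); print(np.linalg.inv(m["world_to_cam"])[:3,3])
E
```

```text
[0, 0, 0.0725] [567.39462794 340.69774666]
[0, np.float64(0.11859614808875535), 0.066] [396.71407866 334.81904624]
[0.09, 0.148, 0] [355.46530223 173.3907446 ]
[-0.09, 0.148, 0] [346.14550897 325.20622875]
[-0.09, -0.108, 0] [597.89018998 322.04400181]
[0.09, -0.108, 0] [727.22909367 173.45138437]
[0.49880851 0.13399142 0.37352775]
```

View pics/w1v.png

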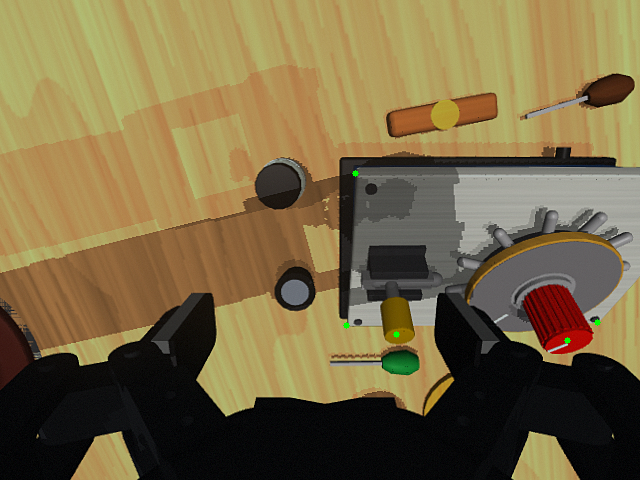

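```bash
python3 -m crank '[{"x":-3,"y":2.5,"z":0,"turn":0},{"x":-3,"y":2.5,"z":0,"turn":0},{"x":0,"y":0,"z":0,"turn":0},{"x":0,"y":0,"z":0,"turn":0}]' -
python3 - <<'E'
from h import *
from plant import manip
s=manip.state(); P=np.load("pose.npy"); F,o=frame(P); g=o+F@[0,.118-P[3],.052]-[0,0,.0157]
q=s["tool_rot"]; print("cm in tool axes",R.from_quat(np.r_[q[1:],q[0]]).inv().apply(g-s["tool_pos"])*100)
y=R.from_quat(np.r_[q[1:],q[0]]).as_matrix()[:,1]; print("closing vs -hone y",y, -F[:,1])
E
```

```text
time: 2.95
tool_pos: [0.5156, 0.005, 0.2308]
tool_rot: [-0.001, 0.786, 0.618, -0.0]
contact_force: [0.7, 0.1, 0.1]
gripper_width: 1.0
grasp_force: 0.0
cm in tool axes [-0.55679288  0.31212942 11.58936455]
closing vs -hone y [ 0.97180066 -0.23579961 -0.00142274] [ 0.97215832 -0.23432499 -0.        ]
```

```bash
python3 -m crank '[{"x":-0.6,"y":0.3,"z":3,"turn":0},{"x":0,"y":0,"z":3,"turn":0},{"x":0,"y":0,"z":3,"turn":0},{"x":0,"y":0,"z":2.6,"turn":0},{"x":0,"y":0,"z":0,"turn":0}]' -
python3 -m crank '[{"x":0,"y":0,"z":0,"turn":0},{"x":0,"y":0,"z":0,"turn":0},{"x":0,"y":0,"z":0,"turn":0},{"x":0,"y":0,"z":0,"turn":0},{"x":0,"y":0,"z":0,"turn":0}]' 15
python3 -m crank '[{"x":0,"y":0,"z":0,"turn":0}]' -
```

```text
time: 3.45
tool_pos: [0.5135, 0.0, 0.1107]
tool_rot: [-0.003, 0.785, 0.619, -0.003]
contact_force: [-1.3, -0.3, -0.6]
gripper_width: 0.999
grasp_force: 0.0
time: 3.95
tool_pos: [0.5182, -0.0023, 0.1168]
tool_rot: [0.001, 0.786, 0.618, 0.001]
contact_force: [0.2, 1.5, 3.2]
gripper_width: 0.236
grasp_force: 58.5
time: 4.05
tool_pos: [0.5182, -0.0023, 0.1168]
tool_rot: [0.001, 0.786, 0.618, 0.001]
contact_force: [-2.3, 0.2, 6.3]
gripper_width: 0.235
grasp_force: 58.9
```

```bash
python3 -m crank '[{"x":0,"y":0.5,"z":0,"turn":0},{"x":0,"y":0.5,"z":0,"turn":0},{"x":0,"y":0.5,"z":0,"turn":0},{"x":0,"y":0.5,"z":0,"turn":0},{"x":0,"y":0,"z":0,"turn":0}]' -
python3 -m crank '[{"x":0,"y":0,"z":0,"turn":0},{"x":0,"y":0,"z":0,"turn":0}]' -
```

```text
time: 4.55
tool_pos: [0.5371, -0.0069, 0.1167]
tool_rot: [-0.0, 0.786, 0.618, -0.0]
contact_force: [-4.2, 1.0, 8.2]
gripper_width: 0.239
grasp_force: 59.3
time: 4.75
tool_pos: [0.5371, -0.0069, 0.1167]
tool_rot: [-0.0, 0.786, 0.618, 0.0]
contact_force: [-3.5, 0.6, 7.5]
gripper_width: 0.233
grasp_force: 59.2
```

```bash
python3 -m crank '[{"x":0,"y":0.15,"z":0,"turn":0},{"x":0,"y":0.1,"z":0,"turn":0},{"x":0,"y":0,"z":0,"turn":0}]' -
python3 -m crank '[{"x":0,"y":0,"z":0,"turn":0},{"x":0,"y":0,"z":0,"turn":0},{"x":0,"y":0,"z":0,"turn":0},{"x":0,"y":0,"z":0,"turn":0}]' 60
```

```text
time: 5.05
tool_pos: [0.5372, -0.0069, 0.1167]
tool_rot: [-0.003, 0.786, 0.618, -0.002]
contact_force: [-14.2, 2.1, 14.4]
gripper_width: 0.235
grasp_force: 60.1
time: 5.45
tool_pos: [0.5393, -0.0077, 0.1151]
tool_rot: [-0.0, 0.786, 0.618, -0.0]
contact_force: [-0.8, -0.6, 0.7]
gripper_width: 0.604
grasp_force: 0.0
```

```bash
python3 -m crank '[{"x":0,"y":0,"z":-4,"turn":0},{"x":0,"y":0,"z":-4,"turn":0},{"x":0,"y":0,"z":0,"turn":0}]' 80
cat > go.py <<'E'
import sys
from h import *
from plant import manip
s=manip.state(); P=np.load("pose.npy"); F,o=frame(P); h=float(sys.argv[1]); y=float(sys.argv[2])
g=o+F@[0,y,h]-[0,0,.0187]
q=s["tool_rot"]; M=R.from_quat(np.r_[q[1:],q[0]]).as_matrix(); print("cm",(g-s["tool_pos"])@M*100)
b=-F[:,1]; print("yaw ahead (cw +)", -(np.arctan2(M[1,1],M[0,1])-np.arctan2(b[1],b[0])),"q",s["joint_pos"])
E
python3 go.py .058 0
```

```text
time: 5.75
tool_pos: [0.5431, -0.0082, 0.2025]
tool_rot: [0.004, 0.786, 0.618, 0.004]
contact_force: [1.2, -0.7, 1.8]
gripper_width: 0.794
grasp_force: 0.0
cm [-0.19512847  9.06256544  8.6352826 ]
yaw ahead (cw +) 0.0014821877083132373 q [-1.52064606e-01 -1.32268004e-01  1.84115623e+00 -2.55135792e-06
  1.42056628e+00  8.59358312e-02]
```

```bash
python3 -m crank '[{"x":-0.1,"y":3,"z":0,"turn":0},{"x":-0.1,"y":3,"z":0,"turn":0},{"x":0,"y":3,"z":0,"turn":0},{"x":0,"y":0,"z":0,"turn":-0.13},{"x":0,"y":0,"z":0,"turn":-0.13}]' 80
python3 -m crank '[{"x":0,"y":0,"z":0,"turn":0},{"x":0,"y":0,"z":0,"turn":0}]' -
python3 go.py .058 0
```

```text
time: 6.25
tool_pos: [0.6268, -0.0311, 0.194]
tool_rot: [-0.001, 0.698, 0.717, -0.0]
contact_force: [0.7, -0.8, 0.4]
gripper_width: 0.8
grasp_force: 0.0
time: 6.45
tool_pos: [0.6261, -0.0307, 0.1946]
tool_rot: [-0.0, 0.7, 0.714, -0.0]
contact_force: [-0.4, -0.4, -1.1]
gripper_width: 0.803
grasp_force: 0.0
cm [-0.09919989  0.57126945  7.74427307]
yaw ahead (cw +) -0.25581549518035357 q [-1.67669499e-01  8.18725325e-02  1.64412035e+00  1.48022033e-06
  1.41639839e+00 -1.86960995e-01]
```

```bash
python3 - <<'E'
from h import *
from plant import manip
m=manip.camera_model("wrist"); p,d=manip.grab_frame("wrist"); p=p[:,:,::-1].copy()
P0=np.load("pose.npy"); F,o=frame(P0)
for q in ([0,0,.0725],[0,.098,.066]):
    x=proj(m,(o+F@q)[None])[0]; cv2.circle(p,tuple(x.astype(int)),2,(0,255,0),-1)
cv2.imwrite("pics/w2v.png",p)
E
```

```text
(no output)
```

View pics/w2v.png

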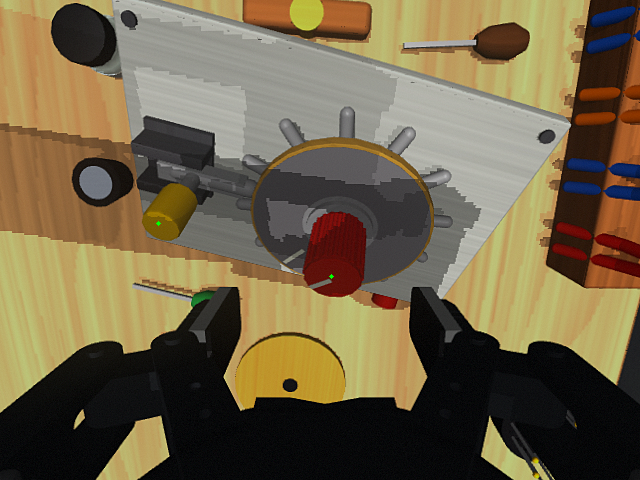

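```bash
python3 -m crank '[{"x":-0.1,"y":0.6,"z":2,"turn":0},{"x":0,"y":0,"z":2,"turn":0},{"x":0,"y":0,"z":2,"turn":0},{"x":0,"y":0,"z":1.7,"turn":0},{"x":0,"y":0,"z":0,"turn":0}]' 80
python3 -m crank '[{"x":0,"y":0,"z":0,"turn":0}]' -
python3 go.py .058 0
python3 -m crank '[{"x":0,"y":0,"z":0,"turn":0},{"x":0,"y":0,"z":0,"turn":0},{"x":0,"y":0,"z":0,"turn":0},{"x":0,"y":0,"z":0,"turn":0},{"x":0,"y":0,"z":0,"turn":0}]' 20
```

```text
time: 7.0
tool_pos: [0.6301, -0.0312, 0.1148]
tool_rot: [-0.002, 0.7, 0.715, -0.002]
contact_force: [-0.2, 1.0, -0.1]
gripper_width: 0.798
grasp_force: 0.0
time: 7.1
tool_pos: [0.6322, -0.0316, 0.1183]
tool_rot: [-0.0, 0.699, 0.715, -0.0]
contact_force: [0.3, -1.0, 0.2]
gripper_width: 0.798
grasp_force: 0.0
cm [ 0.00034055 -0.04701285  0.11157027]
yaw ahead (cw +) -0.25801182737223605 q [-1.67393874e-01  1.63063098e-01  1.68845875e+00 -2.09200797e-06
  1.29039138e+00 -1.88880945e-01]
time: 7.6
tool_pos: [0.6322, -0.0318, 0.1204]
tool_rot: [0.0, 0.7, 0.714, -0.0]
contact_force: [-7.4, -0.7, 6.7]
gripper_width: 0.376
grasp_force: 58.0
```

```bash
python3 -m crank '[{"x":0,"y":0,"z":0,"turn":0.1},{"x":0,"y":0,"z":0,"turn":0.1},{"x":0,"y":0,"z":0,"turn":0.1},{"x":0,"y":0,"z":0,"turn":0.1},{"x":0,"y":0,"z":0,"turn":0.1}]' -
python3 -m crank '[{"x":0,"y":0,"z":0,"turn":0},{"x":0,"y":0,"z":0,"turn":0}]' -
python3 -c "
from plant import manip
print(manip.state()['ft_torque'])"; python3 go.py .058 0
```

```text
time: 8.1
tool_pos: [0.632, -0.032, 0.121]
tool_rot: [0.0, 0.855, 0.519, -0.001]
contact_force: [-6.2, -0.5, 10.6]
gripper_width: 0.359
grasp_force: 101.9
time: 8.3
tool_pos: [0.6321, -0.0321, 0.121]
tool_rot: [0.0, 0.854, 0.52, -0.001]
contact_force: [-5.8, -0.8, 8.2]
gripper_width: 0.361
grasp_force: 100.5
[0.08141356 1.43966972 0.31906771]
cm [ 0.02563875 -0.05565763  0.3804896 ]
yaw ahead (cw +) 0.240709198796144 q [-1.67643667e-01  1.60566950e-01  1.68645979e+00 -1.25572434e-03
  1.29539805e+00  3.09931374e-01]
```

```bash
python3 -m crank '[{"x":0,"y":0,"z":0,"turn":0},{"x":0,"y":0,"z":0,"turn":0},{"x":0,"y":0,"z":0,"turn":0}]' 75
python3 -m crank '[{"x":0,"y":0,"z":0,"turn":-0.11},{"x":0,"y":0,"z":0,"turn":-0.11},{"x":0,"y":0,"z":0,"turn":-0.11},{"x":0,"y":0,"z":0,"turn":-0.11},{"x":0,"y":0,"z":0,"turn":-0.11}]' -
python3 - <<'E'
from h import *
from plant import manip
p,d=manip.grab_frame("wrist"); cv2.imwrite("pics/w3.png",p[:,:,::-1])
E
python3 go.py .058 0
```

```text
time: 8.6
tool_pos: [0.6326, -0.0316, 0.1185]
tool_rot: [0.0, 0.854, 0.52, 0.0]
contact_force: [-0.8, 0.0, 0.4]
gripper_width: 0.747
grasp_force: 0.0
time: 9.1
tool_pos: [0.6324, -0.0316, 0.1182]
tool_rot: [0.0, 0.68, 0.734, 0.0]
contact_force: [-0.4, 0.8, 0.1]
gripper_width: 0.748
grasp_force: 0.0
cm [-0.00277616 -0.06197973  0.0913719 ]
yaw ahead (cw +) -0.3157761279766502 q [-1.67293834e-01  1.63358347e-01  1.68848761e+00  1.10809036e-04
  1.28971210e+00 -2.46576533e-01]
```

View pics/w3.png

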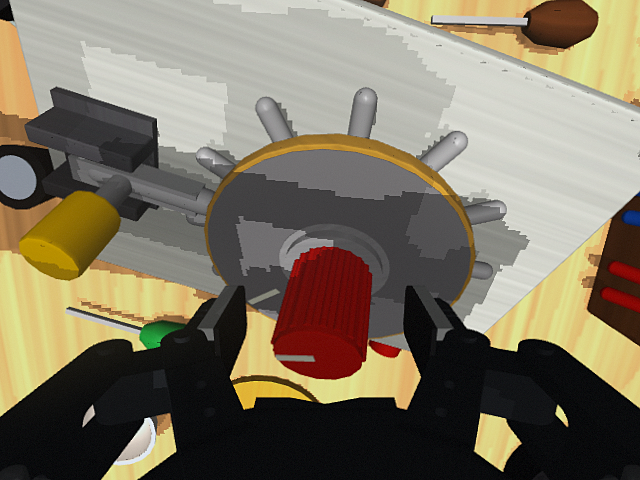

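```bash
for k in 1 2; do python3 -m crank '[{"x":0,"y":0,"z":0,"turn":0},{"x":0,"y":0,"z":0,"turn":0},{"x":0,"y":0,"z":0,"turn":0},{"x":0,"y":0,"z":0,"turn":0},{"x":0,"y":0,"z":0,"turn":0}]' 20
python3 -m crank '[{"x":0,"y":0,"z":0,"turn":0.12},{"x":0,"y":0,"z":0,"turn":0.12},{"x":0,"y":0,"z":0,"turn":0.12},{"x":0,"y":0,"z":0,"turn":0.12},{"x":0,"y":0,"z":0,"turn":0.12}]' -
python3 -m crank '[{"x":0,"y":0,"z":0,"turn":0},{"x":0,"y":0,"z":0,"turn":0}]' -
python3 -c "
from plant import manip
print(manip.state()['ft_torque'])"; python3 go.py .058 0
python3 -m crank '[{"x":0,"y":0,"z":0,"turn":0},{"x":0,"y":0,"z":0,"turn":0},{"x":0,"y":0,"z":0,"turn":0}]' 75
python3 -m crank '[{"x":0,"y":0,"z":0,"turn":-0.12},{"x":0,"y":0,"z":0,"turn":-0.12},{"x":0,"y":0,"z":0,"turn":-0.12},{"x":0,"y":0,"z":0,"turn":-0.12},{"x":0,"y":0,"z":0,"turn":-0.12}]' -
done
python3 - <<'E'
from h import *
from plant import manip
p,d=manip.grab_frame("wrist"); cv2.imwrite("pics/w4.png",p[:,:,::-1])
E
```

```text
time: 9.65
tool_pos: [0.6323, -0.0316, 0.1187]
tool_rot: [0.0, 0.682, 0.732, 0.0]
contact_force: [-5.5, 0.2, 3.6]
gripper_width: 0.382
grasp_force: 58.5
time: 10.15
tool_pos: [0.6307, -0.033, 0.1206]
tool_rot: [-0.0, 0.867, 0.498, -0.004]
contact_force: [-8.3, -4.7, 15.6]
gripper_width: 0.356
grasp_force: 109.7
time: 10.35
tool_pos: [0.6308, -0.033, 0.1207]
tool_rot: [-0.0, 0.866, 0.5, -0.003]
contact_force: [-7.1, -6.2, 14.5]
gripper_width: 0.357
grasp_force: 107.4
[0.07376675 3.14046336 1.1925821 ]
cm [0.17147876 0.00886545 0.34662785]
yaw ahead (cw +) 0.2880041562691057 q [-0.16829245  0.16112221  1.6864342  -0.00402502  1.2993883   0.35731524]
time: 10.65
tool_pos: [0.6323, -0.0314, 0.1178]
tool_rot: [-0.0, 0.867, 0.498, 0.0]
contact_force: [-1.3, -0.2, -0.1]
gripper_width: 0.749
grasp_force: 0.0
time: 11.15
tool_pos: [0.6323, -0.0313, 0.1178]
tool_rot: [-0.0, 0.679, 0.734, 0.0]
contact_force: [0.1, 0.0, 0.9]
gripper_width: 0.754
grasp_force: 0.0
time: 11.65
tool_pos: [0.6323, -0.0315, 0.1185]
tool_rot: [-0.0, 0.682, 0.732, 0.0]
contact_force: [-5.2, 0.0, 2.2]
gripper_width: 0.38
grasp_force: 58.7
time: 12.15
tool_pos: [0.6326, -0.0291, 0.1198]
tool_rot: [-0.002, 0.867, 0.499, 0.001]
contact_force: [3.8, 6.6, 7.6]
gripper_width: 0.355
grasp_force: 111.0
time: 12.35
tool_pos: [0.6327, -0.0291, 0.1198]
tool_rot: [-0.002, 0.865, 0.501, 0.001]
contact_force: [4.3, 5.7, 6.1]
gripper_width: 0.359
grasp_force: 108.6
[1.73485144 1.5153033  2.09843771]
cm [-0.26567155  0.04128319  0.26124416]
yaw ahead (cw +) 0.28380566720368783 q [-0.16489014  0.1626258   1.68626453  0.00359583  1.29388067  0.35445786]
time: 12.65
tool_pos: [0.6321, -0.0318, 0.1179]
tool_rot: [0.0, 0.867, 0.498, -0.0]
contact_force: [0.2, -0.6, 0.4]
gripper_width: 0.75
grasp_force: 0.0
time: 13.15
tool_pos: [0.6321, -0.0321, 0.1179]
tool_rot: [-0.0, 0.68, 0.734, -0.0]
contact_force: [0.9, -0.3, 0.7]
gripper_width: 0.752
grasp_force: 0.0
```

View pics/w4.png

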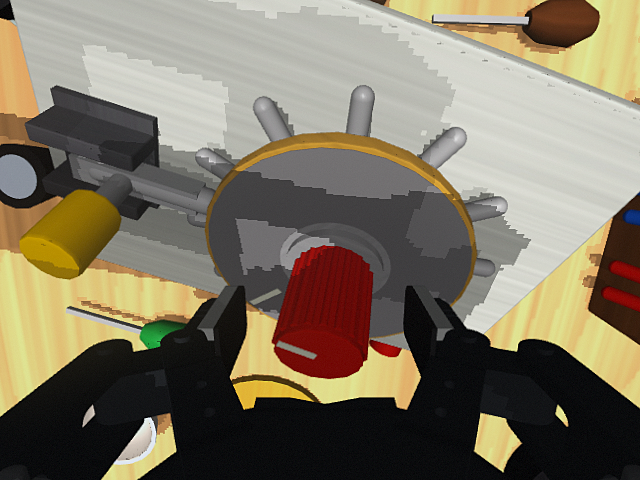

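```bash
python3 - <<'E'
from h import *
from plant import manip
P=np.load("pose.npy"); F,o=frame(P); m=manip.camera_model("wrist"); s=manip.state()
q=s["tool_rot"]; Tw=np.eye(4); Tw[:3,:3]=R.from_quat(np.r_[q[1:],q[0]]).as_matrix(); Tw[:3,3]=s["tool_pos"]
C=m["world_to_cam"]@Tw
def mod(pos,q):
    T=np.eye(4); T[:3,:3]=R.from_quat(np.r_[q[1:],q[0]]).as_matrix(); T[:3,3]=pos; return dict(m,world_to_cam=C@np.linalg.inv(T))
def ray(m,px,h):
    q=cv2.undistortPoints(np.array([[px]],float),m["mtx"],np.array([m["k1"],0,0,0.]))[0,0]; T=np.linalg.inv(m["world_to_cam"])
    d=F.T@T[:3,:3]@np.r_[q,1]; c=F.T@(T[:3,3]-o); return (c+d*(h-c[2])/d[2])[:2]*1000
for n,mm,nm,lm in (("w2",mod([.6261,-.0307,.1946],[0,.7,.714,0]),((309,287),(331,279)),((283,262),(303,250))),
                 ("w3",mod([.6324,-.0316,.1182],[0,.68,.734,0]),((275,357),(315,359)),((249,303),(280,290))),
                 ("w4",m,((277,344),(316,357)),((249,303),(280,290)))):
    a=[ray(mm,p,.0725) for p in nm]; b=[ray(mm,p,.028) for p in lm]
    an=lambda v: np.arctan2(v[1],v[0]); A=an(a[0]-a[1]); B=an(b[0]-b[1]); print(n,np.round(a+b,1).tolist(),"nut",A,"lap",B,"rel cw",B-A)
E
```

```text
w2 [[-13.7, 9.8], [-2.4, -0.4], [-48.7, 29.1], [-31.6, 17.5]] nut 2.4075134145158215 lap 2.5443476151716107 rel cw 0.13683420065578922
w3 [[-10.8, 12.7], [-4.3, -0.8], [-48.4, 31.0], [-30.4, 17.9]] nut 2.018158638676767 lap 2.5103110825836112 rel cw 0.4921524439068441
w4 [[-2.2, 13.8], [-3.4, -0.6], [-49.3, 31.2], [-31.2, 18.0]] nut 1.490671821022334 lap 2.513932057811808 rel cw 1.0232602367894739
```

```bash
python3 -m crank '[{"x":0,"y":0,"z":0,"turn":0},{"x":0,"y":0,"z":0,"turn":0},{"x":0,"y":0,"z":0,"turn":0},{"x":0,"y":0,"z":0,"turn":0},{"x":0,"y":0,"z":0,"turn":0}]' 20
python3 -m crank '[{"x":0,"y":0,"z":0,"turn":0.12},{"x":0,"y":0,"z":0,"turn":0.12},{"x":0,"y":0,"z":0,"turn":0.12},{"x":0,"y":0,"z":0,"turn":0.12},{"x":0,"y":0,"z":0,"turn":0.12}]' -
python3 -m crank '[{"x":0,"y":0,"z":0,"turn":0},{"x":0,"y":0,"z":0,"turn":0}]' -
python3 -c "
from plant import manip
print(manip.state()['ft_torque'])"; python3 go.py .058 0
python3 -m crank '[{"x":0,"y":0,"z":0,"turn":0},{"x":0,"y":0,"z":0,"turn":0},{"x":0,"y":0,"z":0,"turn":0}]' 75
python3 -m crank '[{"x":0,"y":0,"z":0,"turn":-0.12},{"x":0,"y":0,"z":0,"turn":-0.12},{"x":0,"y":0,"z":0,"turn":-0.12},{"x":0,"y":0,"z":0,"turn":-0.12},{"x":0,"y":0,"z":0,"turn":-0.12}]' -
python3 - <<'E'
from h import *
from plant import manip
p,d=manip.grab_frame("wrist"); p=p[:,:,::-1]; q=cv2.imread("pics/w4.png")
cv2.imwrite("pics/w5.png",np.hstack([cv2.resize(x[270:400,220:400],None,fx=2.2,fy=2.2) for x in (q,p)]))
E
```

```text
time: 13.7
tool_pos: [0.6324, -0.0318, 0.1187]
tool_rot: [0.0, 0.682, 0.732, 0.0]
contact_force: [-5.3, -0.5, 2.1]
gripper_width: 0.39
grasp_force: 58.8
time: 14.2
tool_pos: [0.6317, -0.0308, 0.1195]
tool_rot: [-0.001, 0.867, 0.499, -0.001]
contact_force: [-0.5, 1.7, 8.4]
gripper_width: 0.363
grasp_force: 112.2
time: 14.4
tool_pos: [0.6318, -0.0307, 0.1195]
tool_rot: [-0.001, 0.865, 0.502, -0.001]
contact_force: [-0.0, 1.2, 7.1]
gripper_width: 0.356
grasp_force: 109.6
[0.72703067 2.06244358 2.43152396]
cm [-0.07537599  0.04177187  0.23117741]
yaw ahead (cw +) 0.282627832164956 q [-1.65918908e-01  1.62585950e-01  1.68686069e+00 -5.91436957e-04
  1.29539087e+00  3.53392491e-01]
time: 14.7
tool_pos: [0.6321, -0.0317, 0.1178]
tool_rot: [-0.0, 0.867, 0.498, -0.0]
contact_force: [0.5, 0.9, -0.1]
gripper_width: 0.75
grasp_force: 0.0
time: 15.2
tool_pos: [0.6321, -0.0319, 0.1178]
tool_rot: [-0.0, 0.68, 0.734, -0.0]
contact_force: [0.2, -0.2, -0.3]
gripper_width: 0.75
grasp_force: 0.0
```

View pics/w5.png

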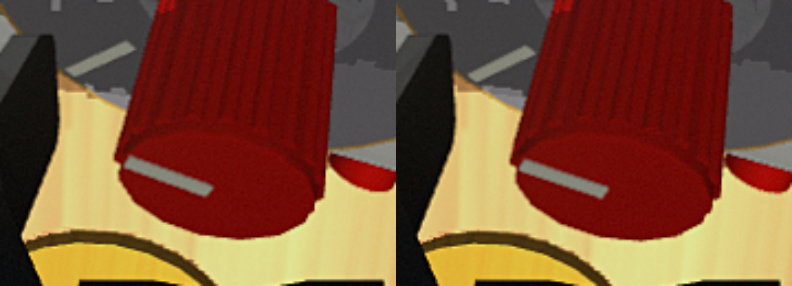

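The two crops are identical: nut mark and lap mark sit in the same places in both, despite about 2.4 N m of turning moment. So the nut is home. Next I draw the lock out.

```bash
python3 -m crank '[{"x":0,"y":0,"z":-3,"turn":0},{"x":0,"y":0,"z":-3,"turn":0},{"x":0,"y":0,"z":-2,"turn":0},{"x":0,"y":0,"z":0,"turn":0.14},{"x":0,"y":0,"z":0,"turn":0.14}]' 80
python3 -m crank '[{"x":0,"y":-3,"z":0,"turn":0.03},{"x":0,"y":-3,"z":0,"turn":0},{"x":0,"y":-3,"z":0,"turn":0},{"x":0,"y":0,"z":0,"turn":0},{"x":0,"y":0,"z":0,"turn":0}]' 80
python3 go.py .055 .098
```

```text
time: 15.75
tool_pos: [0.6329, -0.0319, 0.1995]
tool_rot: [0.001, 0.779, 0.627, 0.001]
contact_force: [-0.4, 0.0, -0.7]
gripper_width: 0.8
grasp_force: 0.0
time: 16.25
tool_pos: [0.5445, -0.0113, 0.1983]
tool_rot: [0.0, 0.786, 0.618, 0.0]
contact_force: [1.2, -0.5, -0.4]
gripper_width: 0.797
grasp_force: 0.0
cm [ 0.21491428 -0.85389428  8.37492269]
yaw ahead (cw +) 0.002811298816991853 q [-1.57346271e-01 -1.17644857e-01  1.83481180e+00 -1.58583508e-04
  1.42366354e+00  8.20124212e-02]
```

```bash
python3 -m crank '[{"x":0.2,"y":-0.8,"z":0,"turn":0},{"x":0,"y":0,"z":3,"turn":0},{"x":0,"y":0,"z":3,"turn":0},{"x":0,"y":0,"z":2.3,"turn":0},{"x":0,"y":0,"z":0,"turn":0}]' 80
python3 -m crank '[{"x":0,"y":0,"z":0,"turn":0},{"x":0,"y":0,"z":0,"turn":0},{"x":0,"y":0,"z":0,"turn":0},{"x":0,"y":0,"z":0,"turn":0},{"x":0,"y":0,"z":0,"turn":0}]' 15
python3 -m crank '[{"x":0,"y":-0.5,"z":0,"turn":0},{"x":0,"y":-0.5,"z":0,"turn":0},{"x":0,"y":-0.5,"z":0,"turn":0},{"x":0,"y":-0.5,"z":0,"turn":0},{"x":0,"y":0,"z":0,"turn":0}]' -
python3 -m crank '[{"x":0,"y":-0.2,"z":0,"turn":0},{"x":0,"y":0,"z":0,"turn":0},{"x":0,"y":0,"z":0,"turn":0}]' -
```

```text
time: 16.75
tool_pos: [0.5348, -0.0071, 0.1112]
tool_rot: [-0.003, 0.786, 0.618, -0.003]
contact_force: [0.2, 0.3, -0.2]
gripper_width: 0.799
grasp_force: 0.0
time: 17.25
tool_pos: [0.537, -0.0072, 0.1175]
tool_rot: [-0.001, 0.786, 0.618, -0.0]
contact_force: [-7.0, 1.0, 8.1]
gripper_width: 0.239
grasp_force: 58.8
time: 17.75
tool_pos: [0.5186, -0.0028, 0.1175]
tool_rot: [0.001, 0.786, 0.618, 0.001]
contact_force: [-1.2, 0.7, 8.2]
gripper_width: 0.241
grasp_force: 59.5
time: 18.05
tool_pos: [0.5176, -0.0025, 0.1175]
tool_rot: [0.002, 0.786, 0.618, 0.002]
contact_force: [3.0, -0.4, 6.4]
gripper_width: 0.238
grasp_force: 59.4
```

```bash
python3 -m crank '[{"x":0,"y":-0.2,"z":0,"turn":0},{"x":0,"y":0,"z":0,"turn":0},{"x":0,"y":0,"z":0,"turn":0}]' -
python3 -m crank '[{"x":0,"y":0.2,"z":0,"turn":0},{"x":0,"y":0,"z":0,"turn":0},{"x":0,"y":0,"z":0,"turn":0},{"x":0,"y":0,"z":0,"turn":0}]' 80
python3 -m crank '[{"x":0,"y":0,"z":-3,"turn":0},{"x":0,"y":0,"z":-3,"turn":0},{"x":0,"y":0,"z":-3,"turn":0},{"x":0,"y":-2,"z":-2,"turn":0},{"x":0,"y":-2,"z":0,"turn":0}]' 80
python3 -m crank '[{"x":0,"y":-2,"z":0,"turn":0},{"x":0,"y":0,"z":0,"turn":0},{"x":0,"y":0,"z":0,"turn":0}]' -
python3 - <<'E'
from h import *
from plant import manip
m=manip.camera_model("side"); p,d=manip.grab_frame("side"); p=p[:,:,::-1].copy(); q=cv2.imread("pics/side0.png")
cv2.imwrite("pics/end.png",np.hstack([cv2.resize(x[200:440,200:440],(400,400)) for x in (q,p)]))
E
```

```text
time: 18.35
tool_pos: [0.5175, -0.0025, 0.1176]
tool_rot: [0.004, 0.786, 0.618, 0.003]
contact_force: [11.0, -1.2, 1.6]
gripper_width: 0.237
grasp_force: 59.2
time: 18.75
tool_pos: [0.5153, -0.0021, 0.1147]
tool_rot: [-0.0, 0.786, 0.618, -0.0]
contact_force: [-0.8, 0.4, 0.8]
gripper_width: 0.797
grasp_force: 0.0
time: 19.25
tool_pos: [0.4784, 0.007, 0.2293]
tool_rot: [0.002, 0.786, 0.618, 0.002]
contact_force: [-0.4, -0.1, 0.7]
gripper_width: 0.8
grasp_force: 0.0
time: 19.55
tool_pos: [0.4577, 0.0119, 0.2252]
tool_rot: [0.0, 0.786, 0.618, 0.0]
contact_force: [1.4, 0.5, 0.3]
gripper_width: 0.803
grasp_force: 0.0
```

View pics/end.png

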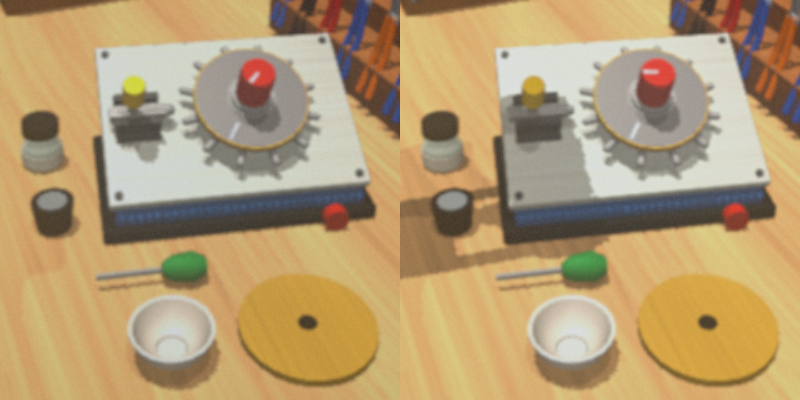

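The lock handle is back where it started (about 535,92 in the right half). The nut mark has turned clockwise, and the bystanders have not moved.

```bash
python3 -c "
from plant import manip
print(manip.job_done())"
```

```text
the job is handed in; nothing more can be done
None
```

The job is handed in at about 20 s (no verdict was returned): lock pushed in to its stop, nut tightened until it would turn no further, lock drawn back out to its stop, gripper clear, and no visible bystander moved; since the moves allow no tilt, I gripped with the tool vertical, not along the sloping axis.

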